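Clamp the printing block in its carving jig

ROBOT

A 7-joint arm with a two-finger parallel gripper is mounted at the origin on a cart in front of the work surface, level with it; the furniture and walls round the work are solid. World frame = base frame: x ahead of the robot, y to its left, z up, the work surface at z = 0. Lengths are in m, angles in rad, forces in N, time in s.
With the tool pointing down it reaches from about 0.425 to 0.925 m from the base axis. Payload 6.8 kg.
Tool frame: the origin (TCP) lies on the front face of the gripper's body, between the roots of the fingers; the fingertips stand 73 mm ahead of it and the grasp point (between the pads) lies 54 mm ahead of it (env.nose_length is the distance from the TCP to the fingertips, in m); z points along the fingers, y is the direction in which the jaws open and shut (so a half turn about z gives the same grasp; the last joint's range is limited). The gripper opens to 85 mm and grips with 20 to 120 N. Pads are 22 mm wide; open, the fingers measure 114 mm over their backs; the gripper's body (76 mm by 85 mm) begins 54 mm behind the grasp point. The pads swing forward as they close: fully open they stand 13 mm farther back than shut.
Start: joints at [1.004, 0.477, 0.022, 1.555, -0.011, 1.109, -0.083], TCP at [0.299, -0.605, 0.304] pointing down, gripper open.
Joint ranges: [-2.96, 2.96], [-0.34, 2.1], [-1.41, 1.46], [0.24, 2.44], [-1.37, 4.51], [0.17, 1.92], [-2.96, 2.96]. Speed limits (rad/s): [2.39, 2.39, 3.14, 3.14, 3.14, 3.14, 3.14].

INTERFACE

Orientations are given as a unit quaternion [w, x, y, z].
In Python, from cell import env, kin, camera, calibration, job gives the robot as it stands. The module is installed in compiled form; this text tells all that it offers. Calls block until the motion is done:
- env.reach(position, orientation): joint-space move of the TCP to a pose.
- env.movel(position, velocity=0.15, rot=None, stop_force=None): straight line of the TCP; rot=None keeps the orientation; velocity is the mean speed in m/s. With stop_force (N) it stops when the force on the tool has changed by that much, and returns True; else False.
- env.goto_joints(angles): joint-space move.
- env.grip(opening, f_grip=None): finger opening in m; f_grip is the grip in N (None keeps the last); returns when the fingers have stopped.
- env.dwell(seconds).
- kin.inverse_kinematics(position, orientation): joint angles nearest the present ones, or None.
- env.get_state(): the state.
- camera(name): name is "side" or "top" or "wrist"; returns (picture, depth): 384x512x3 uint8, blue, green, red; 384x512 float32, m along the optical axis (not along the pixel's ray), 0 where there is no reading.
- calibration(name): a dict with "fx", "fy", "cx", "cy" (pixels), "k1" (the pictures are not rectified: a ray, as slopes to the right and down, at radius r is drawn at 1 + k1 r^2 times it, then the intrinsics apply), "rvec" (rotation vector, rad) and "tvec" (3), from world to camera coordinates, as OpenCV has them. Camera axes: x right, y down, z forward; pixel columns grow to the right and rows downward; lengths in m; the calibration is good to about 2 mm. A picture is of the moment at which its call begins: read the wrist's pose just before it. calibration takes no time and is no camera call; for the wrist camera it gives the pose at the moment of the call.
A pose or a line that the arm cannot do raises env.PlanningError and nothing moves.
- job.job_done(): hands the job in, once; it reports no verdict.
The state is a dict: "time": time; "qpos": joint angles; "joint_velocities": joint speeds; "joint_torque": joint torques, N m; "tcp_pos": TCP position; "orientation": TCP orientation; "force": force on the tool from outside, world axes, zero at the start; "torque": the same for the moment, N m; "opening": finger opening in m.
Only numpy, scipy, OpenCV 4.12 (cv2) and the standard library are available. Lean on these libraries where they do the work, as an engineer would, in place of code of your own. Each camera call takes 0.05 s, during which the arm holds its last target. There are 200 camera calls.

TASK

Clamp the lino printing block in the carving jig: push the blue strap over with the outside of the fingers until it lies flat on the block, and then push the red-handled cam lever over and fully down so that it locks the strap. Nothing is to be picked up: leave the block in its bed and do not disturb the things standing around.

Things in the scene. Friction and masses are not known exactly. Their poses are not given: they have to be found in the camera images.
- jig: Carving jig, fixed: plywood board 14 mm thick (x -92 to +52, y -115 to +115 mm in its frame), origin on the table under the strap's middle line. Strap and lever swing in its plane x = 0. Steel cheeks, 41 mm wide: the strap's at y = +72 (top 53 mm above the table), the lever's at y = -80 (top 67). Between them the block lies in a bed of wooden fences (top 23 mm above the table).
- strap_hinge (a point): Point on the strap's hinge axis, in the middle of the strap's width: at (0, +72, 43) mm in the jig's frame. The hinge axis is parallel to the jig's x. It has the jig's orientation.
- strap_tip (a point): Middle of the free end of the strap, on its outer face (the upper face when shut), 135 mm from the hinge axis and 3 mm outside the strap's middle plane. The strap is a blue steel bar 26 mm wide and 6 mm thick with a cork pad on its inner side.
- strap (a joint): Angle of the strap in rad: 0 = flat on the block, pointing along the jig's -y (upper face 46 mm above the table); it grows as the strap is raised; pi/2 = upright; at the start it leans beyond upright, to the jig's +y side. Stiff hinge: it stays where it is left; about 3 N at 100 mm from the hinge moves it.
- lever_pivot (a point): Point on the pivot axis of the cam lever, in the middle of its width: at (0, -78, 56) mm in the jig's frame. The axis is parallel to the jig's x. It has the jig's orientation.
- lever_tip (a point): End of the lever's red handle, on its outer face (the upper face when down): 82 mm from the pivot along the lever and 21.5 mm above it when the lever is down. The red handle is 20 mm wide, 11 mm thick and 42 mm long, reaching from about 42 to 84 mm from the pivot; its upper face then rises 0.14 rad towards the tip.
- lever (a joint): Angle of the cam lever in rad: 0 = fully down (its stop), lying above the strap and pointing along the jig's +y, its steel nose pressing on the strap's end; it grows as the lever is raised. At the start it stands up, upright or leaning to the jig's -y side. Stiff: it stays where it is left; about 3 to 5 N at the handle moves it.
- block: Grey lino printing block on wood, 108 x 72 x 22 mm, loose in the jig's bed (about 2 mm play all round), origin at the centre of its underside; its upper face is 36 mm above the table.
- red_ink: Dark red ink bottle with a white cap, 43 x 43 x 60 mm, standing loose beyond the jig; origin under its centre. Leave alone.
- glue_stick: Glue stick, yellow and blue, 26 mm thick, 89 mm high, standing loose beyond the jig; origin under its centre. Leave alone.
- green_tube: Paint tube with a green label, 36 x 125 x 20 mm, lying loose on the left; origin under its centre. Leave alone.
- eraser: Blue and white eraser, 23 x 60 x 13 mm, lying loose at the front left; origin under its centre. Leave alone.

How it is judged:
By the outcome, as a careful person would: the job done as asked, in the order asked, and still so for the second after the job is handed in, with the robot touching nothing.
It also fails if it takes over 45 s, if anything falls off the work surface, if the arm or the gripper's body presses on something with over 40 N, if the wrist force passes 120 N, or if a joint passes its speed limit or range.

## Working session

There is one attempt and no reset: what is moved stays moved. The work goes in short steps, each a Python script; the robot and the scene stay as the last script left them, time stands still between calls to the robot, and variables do not carry over. Pictures are saved under pics/ and viewed, about 8 in all and at most 12, crops included, and the job is handed in when it is done.

```bash
mkdir -p pics; cat > h.py <<'E'
import numpy as np, cv2
from cell import env, kin, camera, calibration, job
def cloud(name):
    c=calibration(name); im,d=camera(name)
    K=np.array([[c['fx'],0,c['cx']],[0,c['fy'],c['cy']],[0,0,1]],float)
    v,u=np.mgrid[:384,:512]
    p=np.stack([u,v],-1).reshape(-1,1,2).astype(float)
    s=cv2.undistortPoints(p,K,np.array([c['k1'],0,0,0,0.])).reshape(384,512,2)
    P=np.dstack([s[...,0]*d,s[...,1]*d,d])
    R,_=cv2.Rodrigues(np.array(c['rvec'],float))
    W=(P-np.array(c['tvec']).ravel())@R
    W[d==0]=np.nan
    return im,d,W
E
python3 - <<'E'
from h import *
for n in('side','top'):
    im,d,W=cloud(n); cv2.imwrite(f'pics/{n}0.png',im); np.save(f'{n}0.npy',W); np.save(f'{n}i.npy',im)
    c=calibration(n);R,_=cv2.Rodrigues(np.array(c['rvec'],float));print(n,-R.T@np.array(c['tvec']).ravel(),R[2])
print(env.get_state())
E
```

```text
side [ 0.54424692 -0.49704673  0.47278516] [ 0.01070472  0.89859726 -0.4386438 ]
top [0.41657907 0.31922321 0.92466654] [ 0.18225467 -0.00728561 -0.98322437]
{'time': 0.1, 'qpos': array([ 1.0038897 ,  0.47770102,  0.02234295,  1.55636592, -0.01149006,
        1.10930776, -0.08307819]), 'joint_velocities': array([ 1.53031784e-03, -2.60059247e-03, -9.16737899e-04, -2.16173442e-03,
       -7.19809788e-04, -4.63928746e-05, -1.15395826e-03]), 'joint_torque': array([ 4.65682082e-03, -5.97763288e+01,  1.61386382e+00, -2.81958228e+01,
        1.28656442e-02,  5.02871015e-03,  2.23648726e-05]), 'tcp_pos': array([ 0.29875003, -0.60481498,  0.30302823]), 'orientation': array([-7.88126590e-04,  9.73796704e-01,  2.27418767e-01, -2.50263209e-04]), 'force': array([-0.11286358, -0.10509892, -0.53775007]), 'torque': array([-0.02790852, -0.00191277,  0.00826189]), 'opening': 0.08554330404917196}
```

View pics/side0.png

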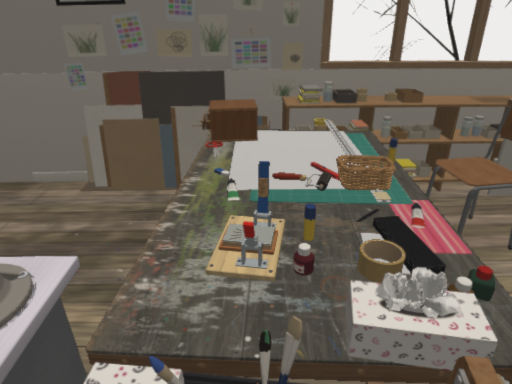

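View pics/top0.png

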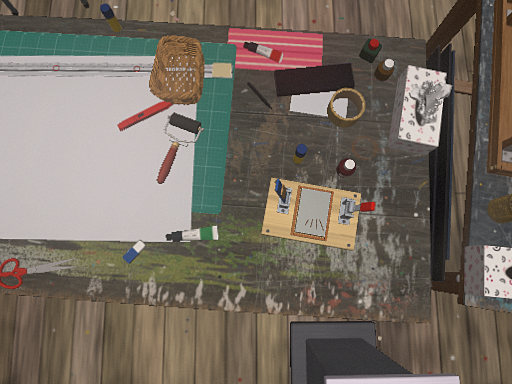

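The side view shows the jig at about (250,245), with the blue strap standing up at (263,185), the red lever at (249,230), the glue stick at (310,222) and the red ink at (304,260). In the top view the board spans (262-360, 178-250), with the strap at (282,195) and the lever's red tip at (368,207).

```bash
cat > loc.py <<'E'
from h import *
W=np.load('top0.npy');im=np.load('topi.npy');hsv=cv2.cvtColor(im,cv2.COLOR_BGR2HSV)
Z=W[...,2]
roi=np.zeros(Z.shape,bool);roi[165:262,250:375]=1
c=W[210,312];print('mid',c, 'table z',np.nanmedian(Z[225:245,370:400]))
m=roi&(hsv[...,0]>8)&(hsv[...,0]<28)&(hsv[...,1]>70)&(hsv[...,2]>130)
print('board z',np.nanmedian(Z[m]),m.sum())
m2=cv2.morphologyEx(m.astype(np.uint8),cv2.MORPH_OPEN,np.ones((3,3)))
cs,_=cv2.findContours(m2,cv2.RETR_EXTERNAL,cv2.CHAIN_APPROX_NONE);k=max(cs,key=cv2.contourArea).reshape(-1,2)
# cast ray to z=.014
cal=calibration('top');K=np.array([[cal['fx'],0,cal['cx']],[0,cal['fy'],cal['cy']],[0,0,1]],float)
s=cv2.undistortPoints(k.reshape(-1,1,2).astype(float),K,np.array([cal['k1'],0,0,0,0.])).reshape(-1,2)
R,_=cv2.Rodrigues(np.array(cal['rvec'],float));C=-R.T@np.array(cal['tvec']).ravel()
r=np.c_[s,np.ones(len(s))]@R; P=C+r*((.014-C[2])/r[:,2])[:,None]
rect=cv2.minAreaRect(P[:,:2].astype(np.float32));print('rect',rect);box=cv2.boxPoints(rect);print(box)
# axes: long edge = jig y (pointing to +Y world approx)
e=[box[1]-box[0],box[2]-box[1]];e=max(e,key=np.linalg.norm);e=e/np.linalg.norm(e)
if e[1]<0:e=-e
ey=e;ex=np.array([e[1],-e[0]]);o=np.array(rect[0])+ex*.020
print('origin',o,'yaw',np.arctan2(ex[1],ex[0]))
np.save('jig.npy',np.r_[o,np.arctan2(ex[1],ex[0])])
for n in('top','side'):
    W=np.load(n+'0.npy');im=np.load(n+'i.npy');h=cv2.cvtColor(im,cv2.COLOR_BGR2HSV);d=W[...,:2]-o
    J=np.dstack([d@ex,d@ey,W[...,2]])
    near=(abs(J[...,0])<.04)&(abs(J[...,1])<.2)&(J[...,2]>.03)
    for nm,mm in(('blue',(h[...,0]>100)&(h[...,0]<130)&(h[...,1]>110)),('red',((h[...,0]<6)|(h[...,0]>174))&(h[...,1]>150))):
        q=J[near&mm]*1e3
        if len(q)>5: print(n,nm,len(q),'med',np.median(q,0).round(),'lo',np.percentile(q,3,0).round(),'hi',np.percentile(q,97,0).round())
        if len(q)>5:
            t=q-np.median(q,0);print('  dir',np.linalg.svd(t,full_matrices=False)[2][0].round(2))
    q=J[(J[...,2]>.03)&(abs(J[...,0])<.3)&(abs(J[...,1])<.3)]
    # other objects
    m=((J[...,2]>.03)&(J[...,2]<.15)&(abs(J[...,0])<.25)&(abs(J[...,1])<.3)).astype(np.uint8)
    nn,l,st,ce=cv2.connectedComponentsWithStats(m)
    for i in range(1,nn):
        if st[i,4]>15:
            q=J[l==i]*1e3;print('   comp',ce[i].round(),st[i,4],np.percentile(q,3,0).round(),np.percentile(q,97,0).round())
E
python3 loc.py
python3 - <<'E'
import cv2
a=cv2.imread('pics/side0.png')[150:280,200:330];b=cv2.imread('pics/top0.png')[160:260,250:380]
cv2.imwrite('pics/crop0.png',cv2.hconcat([cv2.resize(a,(400,400),interpolation=2),cv2.resize(b,(400,400*100//130),interpolation=2).__class__ and cv2.resize(b,(400,400),interpolation=2)]))
E
```

```text
mid [0.54268393 0.18662197 0.03592046] table z -0.0006325936053946351
board z 0.01438177252848493 3111
rect ((0.5386834144592285, 0.18488606810569763), (0.22918950021266937, 0.14348606765270233), 79.57623291015625)
[[0.4473911  0.0851628 ]
 [0.58850914 0.05920227]
 [0.62997574 0.28460932]
 [0.4888577  0.31056988]]
origin [0.55835335 0.18126753] yaw -0.18192905
top blue 43 med [  0.  97. 174.] lo [-13.  85. 115.] hi [ 11. 101. 178.]
  dir [-0.08 -0.22 -0.97]
top red 121 med [  -1. -106.  123.] lo [  -9. -117.  100.] hi [  8. -96. 135.]
  dir [ 0.   -0.45  0.89]
   comp [344. 116.] 185 [221. -80.  32.] [248.  -5.  50.]
   comp [417. 131.] 1472 [ 186. -268.   35.] [ 248. -171.  112.]
   comp [300. 152.] 161 [101.  45.  34.] [124.  68.  91.]
   comp [347. 166.] 237 [ 87. -84.  32.] [123. -47.  62.]
   comp [284. 196.] 196 [-21.  63.  43.] [ 18.  91. 144.]
   comp [313. 212.] 1340 [-71. -34.  33.] [31. 34. 39.]
   comp [356. 208.] 362 [ -20. -116.   38.] [ 18. -70. 134.]
side blue 265 med [ 0. 79. 87.] lo [-11.  71.  55.] hi [ 11.  97. 171.]
  dir [ 0.01 -0.2  -0.98]
side red 131 med [   1. -114.  119.] lo [  -7. -119.   97.] hi [   8. -106.  133.]
  dir [ 0.02  0.29 -0.96]
   comp [262. 197.] 581 [-17.  61.  38.] [ 18.  91. 146.]
   comp [309. 216.] 281 [102.  41.  32.] [125.  59.  88.]
   comp [249. 237.] 1138 [ -70. -117.   33.] [ 30.  32. 130.]
   comp [367. 255.] 278 [220. -84.  31.] [249.  -8.  48.]
   comp [304. 254.] 324 [ 88. -87.  31.] [124. -60.  60.]
   comp [373. 312.] 3210 [ 186. -274.   34.] [ 248. -182.  112.]
```

View pics/crop0.png

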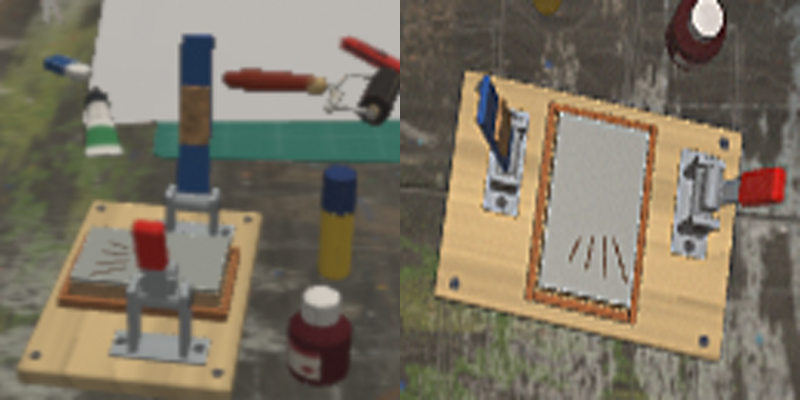

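The jig pose fits: the board measures 229x143.5 mm and z is 14 mm. The strap is at about 1.77 rad (tip about (0,100,177) in the jig frame) and the lever at about 1.77 rad (predicted tip (-115,132), which matches the measurement). I'll push the strap first, with the fingers shut.

```bash
cat > mv.py <<'E'
from h import *
from scipy.spatial.transform import Rotation as Ro
ox,oy,yaw=np.load('jig.npy')
N=env.nose_length
def rot(flip=0):
    # tool z down, tool y along jig +-y
    y=np.array([-np.sin(yaw),np.cos(yaw),0]);x=np.array([np.cos(yaw),np.sin(yaw),0])
    s=-1 if flip else 1
    q=Ro.from_matrix(np.c_[-x*s,y*s,[0,0,-1]]).as_quat();return np.r_[q[3],q[:3]]
def J(x,y,z): # jig mm -> world
    x,y,z=x/1e3,y/1e3,z/1e3
    return np.array([ox+np.cos(yaw)*x-np.sin(yaw)*y, oy+np.sin(yaw)*x+np.cos(yaw)*y, z])
def tip(y,z,x=0): return J(x,y,z)+[0,0,N]   # TCP with closed fingertip centre at jig y,z
def best():
    q0=env.get_state()['qpos'];b=[]
    for f in(0,1):
        q=kin.inverse_kinematics(tip(40,200),rot(f))
        if q is not None:b.append((np.abs(np.array(q)-q0)[6],f,q))
    return min(b,key=lambda t:t[0])
def st(l=''):
    s=env.get_state();p=s['tcp_pos']-[ox,oy,N];c,n=np.cos(yaw),np.sin(yaw)
    print(l,round(s['time'],2),'tip jig',(np.array([c*p[0]+n*p[1],-n*p[0]+c*p[1],p[2]])*1e3).round(1),'F',np.round(s['force'],1))
E
python3 - <<'E'
from mv import *
b=best();print(N,b);np.save('flip.npy',b[1]);o=rot(b[1])
env.grip(0.0)
H=14.5
env.reach(tip(165,230),o);st('above')
env.movel(tip(150,143),velocity=.15);st('down')
r=100
hit=False
for th in np.linspace(1.75,0.15,9):
    y=72-r*np.cos(th)+3*np.sin(th); z=43+r*np.sin(th)+3*np.cos(th)
    hit=env.movel(tip(y+H,z),velocity=.07,stop_force=35);st(f'{th:.2f} {hit}')
    if hit:break
if not hit:
    print(env.movel(tip(72-r+H,40),velocity=.02,stop_force=20));st('press')
im,d,W=cloud('side');cv2.imwrite('pics/s1.png',cv2.resize(im[130:290,150:350],(750,600),interpolation=2))
E
```

```text
0.0726 (np.float64(0.5894267850176296), 0, array([ 0.19336069,  0.56239697, -0.92833656,  1.71011103,  0.49362892,
        1.12201699,  0.5063486 ]))
above 4.33 tip jig [  0.7 164.3 229.8] F [ 0.2 -0.1 -0.7]
down 5.07 tip jig [1.000e-01 1.507e+02 1.439e+02] F [ 0.8 -0.1  0. ]
1.75 False 5.83 tip jig [1.000e-01 1.070e+02 1.408e+02] F [-0.8  0.5  1. ]
1.55 False 6.26 tip jig [  0.3  86.6 143. ] F [0.3 0.1 0.1]
1.35 False 6.69 tip jig [  0.3  66.5 141. ] F [ 0.1 -0.1  0.2]
1.15 False 7.12 tip jig [  0.2  47.4 135.1] F [ 0.5  0.4 -1.2]
0.95 False 7.56 tip jig [1.000e-01 2.990e+01 1.256e+02] F [ 0.4 -0.6  0.5]
0.75 False 7.99 tip jig [ -0.   14.6 112.8] F [0.4 0.2 0.2]
0.55 False 8.43 tip jig [-0.2  2.1 97.2] F [ 0.7 -0.9 -0.2]
0.35 False 8.86 tip jig [-0.2 -7.  79.5] F [ 0.3 -0.   0.3]
0.15 False 9.29 tip jig [ -0.3 -12.3  60.3] F [-0.2 -0.3 -0.1]
True
press 10.05 tip jig [  0.1 -13.1  46.1] F [-0.8 -1.4  8.1]
```

View pics/s1.png

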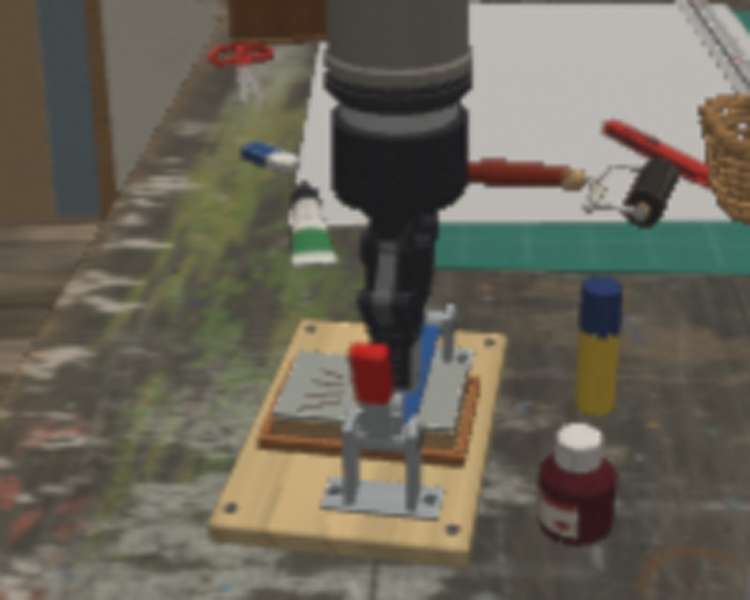

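The picture shows the strap down on the block with the fingertips on it at z = 46.1 mm, as expected. The lever is untouched and still leaning back. I'll lift, check that the strap is flat, then push the lever.

```bash
python3 - <<'E'
from mv import *
env.movel(tip(-13,170),velocity=.2)
env.movel(tip(-160,170),velocity=.25);st('over')
def strap():
    im,d,W=cloud('side');h=cv2.cvtColor(im,cv2.COLOR_BGR2HSV);q=W.reshape(-1,3)-[ox,oy,0];c,n=np.cos(yaw),np.sin(yaw)
    q=np.c_[c*q[:,0]+n*q[:,1],-n*q[:,0]+c*q[:,1],q[:,2]]*1e3;h=h.reshape(-1,3)
    m=(h[:,0]>100)&(h[:,0]<130)&(h[:,1]>110)&(abs(q[:,0])<12)&(abs(q[:,1])<70)&(q[:,2]>25)
    q=q[m];print('strap n',len(q),'z pct',np.percentile(q[:,2],[5,50,95]).round(1),'y',np.percentile(q[:,1],[2,98]).round(),'slope',np.polyfit(q[:,1],q[:,2],1).round(3))
strap()
env.movel(tip(-150,112),velocity=.15);st('down')
H=14.5;s=70;h=21.5-(82-s)*.14
hit=False
for ph in np.r_[np.linspace(1.77,0.17,9)]:
    y=-78+s*np.cos(ph)-h*np.sin(ph); z=56+s*np.sin(ph)+h*np.cos(ph)
    hit=env.movel(tip(y-H,z),velocity=.07,stop_force=45);st(f'{ph:.2f} {hit}')
    if hit:break
if not hit:
    print(env.movel(tip(-78+s-H,66),velocity=.02,stop_force=45),'expect z',56+h);st('press')
im,d,W=cloud('side');cv2.imwrite('pics/s2.png',cv2.resize(im[130:290,150:350],(750,600),interpolation=2))
E
```

```text
over 11.62 tip jig [  -0.4 -159.   169.7] F [ 0.6 -0.5  0. ]
strap n 189 z pct [44.1 45.3 46.6] y [-36.  59.] slope [3.0000e-03 4.5239e+01]
down 12.21 tip jig [-1.000e-01 -1.490e+02  1.122e+02] F [ 0.2 -0.2  1.1]
1.77 False 12.72 tip jig [   0.  -125.1  121.1] F [-0.4  0.3  0.1]
1.57 False 13.08 tip jig [-1.000e-01 -1.114e+02  1.263e+02] F [-0.1  0.   0.2]
1.37 False 13.44 tip jig [-1.000e-01 -9.690e+01  1.288e+02] F [-0.5 -0.1 -0.7]
1.17 False 13.8 tip jig [ -0.2 -82.4 128.3] F [-0.6 -0.3 -0.4]
0.97 False 14.16 tip jig [ -0.2 -68.5 124.9] F [-0.9  0.6 -0.4]
0.77 False 14.52 tip jig [ -0.3 -55.3 118.8] F [ 0.5  0.  -0.9]
0.57 False 14.88 tip jig [ -0.4 -43.7 110.1] F [ 0.1 -0.1  0.3]
0.37 False 15.23 tip jig [ -0.4 -34.1  99.3] F [-0.3  0.2  0.3]
0.17 False 15.59 tip jig [ -0.3 -26.7  86.8] F [-0.4 -0.3  0.1]
True expect z 75.82
press 16.43 tip jig [  0.3 -22.5  74.1] F [-5.2 -5.5 16. ]
```

View pics/s2.png

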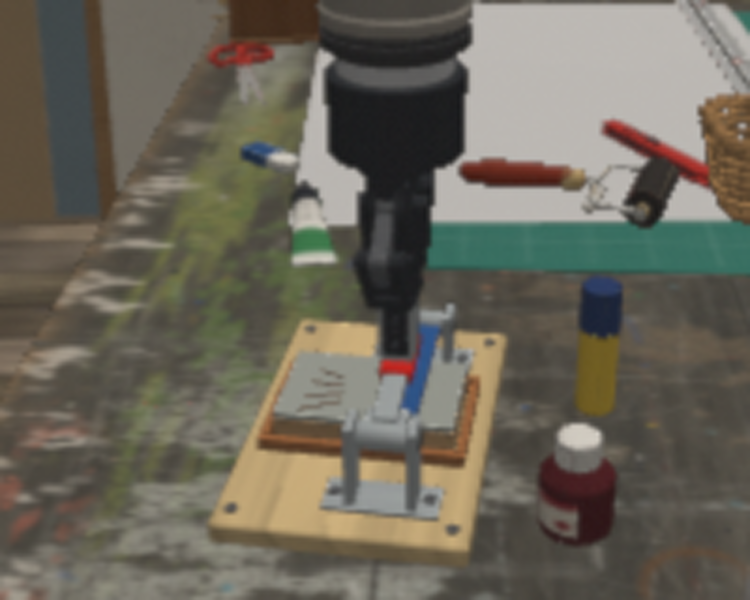

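The lever is down over the strap with the fingers on the handle at (397,365), and the tip height fits the stop to within 2 mm. I'll lift and measure.

```bash
cat > chk.py <<'E'
from mv import *
def chk(name):
    for n in('side','top'):
        im,d,W=cloud(n);h=cv2.cvtColor(im,cv2.COLOR_BGR2HSV).reshape(-1,3);q=W.reshape(-1,3)-[ox,oy,0];c,s=np.cos(yaw),np.sin(yaw)
        q=np.c_[c*q[:,0]+s*q[:,1],-s*q[:,0]+c*q[:,1],q[:,2]]*1e3
        a=(abs(q[:,0])<15)&(abs(q[:,1])<75)&(q[:,2]>25)&(q[:,2]<150)
        for nm,m in(('strap',a&(h[:,0]>100)&(h[:,0]<130)&(h[:,1]>110)),('handle',a&((h[:,0]<6)|(h[:,0]>174))&(h[:,1]>150))):
            p=q[m]
            if nm=='handle': # upper face only
                p=p[(p[:,1]>-34)&(p[:,2]>60)&(abs(p[:,0])<9)]
            if len(p)>5:print(n,nm,len(p),'z',np.percentile(p[:,2],[5,50,95]).round(1),'y',np.percentile(p[:,1],[3,97]).round(1),'fit',np.polyfit(p[:,1],p[:,2],1).round(3))
        if n=='side':cv2.imwrite(f'pics/{name}.png',cv2.resize(im[130:290,150:350],(750,600),interpolation=2))
E
python3 - <<'E'
from chk import *
env.movel(tip(-22,150),velocity=.15)
env.movel(tip(-22,230),velocity=.2)
env.movel(tip(-200,230),velocity=.25);st()
print('expected handle: y -36..4, z at y=4: 77.5, slope .14')
chk('s3')
E
```

```text
18.55 tip jig [  -0.4 -198.9  229.7] F [-0.1  0.4  0.7]
expected handle: y -36..4, z at y=4: 77.5, slope .14
side strap 74 z [43.9 45.2 46.4] y [-32.  58.] fit [-2.0000e-03  4.5242e+01]
side handle 91 z [70.8 73.6 76.3] y [-33.4  -0. ] fit [ 0.139 76.087]
top strap 325 z [43.3 46.1 48.3] y [-46.5  61.5] fit [2.0000e-03 4.5958e+01]
top handle 125 z [72.1 75.2 78.4] y [-33.    4.5] fit [ 0.123 76.93 ]
```

View pics/s3.png

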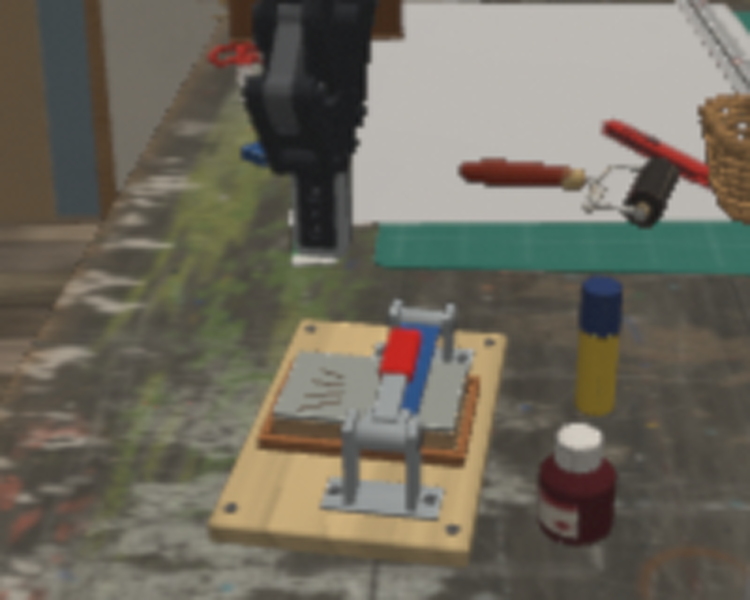

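The lever is fully down: handle slope 0.139 (side) and 0.123 (top) against an expected 0.14, and height within 1 mm. The strap is flat, with a slope of about 0.002. The ink, glue stick and block look unmoved, so I'm handing in.

```bash
python3 -c "
from mv import *
job.job_done();st()"
```

```text
the job is handed in; nothing more can be done
the job is handed in; nothing more can be done
```

The block is clamped and the job is handed in. With the fingers shut, I pushed the strap over until it lay flat on the block, then pushed the cam lever over and down to its stop. The robot then backed off, clear of everything. The last clock reading before handing in was 18.6 s, against the 45 s limit.

| Last check | Measured | Expected |
|---|---|---|
| Strap upper face height | 45.2 mm (side), 46.1 mm (top) | 46 mm |
| Strap slope along its length | about 0.002 | 0 |
| Lever handle slope | 0.139 (side), 0.123 (top) | 0.14 |
| Lever handle height at the tip | 76.6 mm (side), 77.4 mm (top) | 77.5 mm |

- **Disagreement:** the two views differ by about 1 mm and 0.016 in slope, which is within the calibration accuracy. At the final press the fingertip also sat 1.7 mm lower than I had computed.
- **Things standing around:** the ink bottle, glue stick and block looked undisturbed in the last side picture. I judged that by eye and didn't measure it. The arm was in front of the green tube in that picture, and the eraser wasn't checked after the start. The arm did not work near either of them.

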